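# Line up the reagent containers by height

## Task

Line up the four containers that stand along the front of the worktop (red-capped white bottle, amber dropper bottle, clear specimen jar with a white lid, small black-lidded canister) on the four pads of the low row stand, in order of height: the tallest on the pad next to the stand's tall end plate, the shortest on the pad next to its low end plate. Stand each one upright and centred on its own pad, and do not tip any of them over on the way.

Things in the scene. Friction and masses are not known exactly. Their poses are not given: they have to be found in the camera images.
- bottle: White plastic bottle with a red cap, the tallest: 150 mm high, body a 62 mm round up to 110 mm (shoulder up to 129 mm), cap a 41 mm round from 129 to 150 mm; about 0.4 kg. Stands upright and loose on the worktop at the start; origin at the centre of its underside, z along its axis upwards.
- dropper: Amber dropper bottle with a black pointed dropper top, second tallest: 113 mm high, body a 36 mm round up to 68 mm, narrower above; about 0.08 kg. (The two like it by the back wall are fixed and no part of this.) Stands upright and loose on the worktop at the start; origin at the centre of its underside, z along its axis upwards.
- jar: Squat clear specimen jar with beige contents and a wide white screw lid, third in height: 78 mm high, body a 56 mm round up to 62 mm, lid a 52 mm round above that; about 0.14 kg. Stands upright and loose on the worktop at the start; origin at the centre of its underside, z along its axis upwards.
- canister: Small beige canister with a black screw lid, the shortest: 56 mm high, body a 34 mm round up to 40 mm, lid a 36 mm round above that; about 0.05 kg. Stands upright and loose on the worktop at the start; origin at the centre of its underside, z along its axis upwards.
- row_stand: The row stand: a fixed aluminium strip, 390 mm long (its y axis), 95 mm wide, 8 mm thick, lying on the worktop, with four dark pads in a straight row 85 mm apart, small lips along both long edges (3 mm high, 6 mm wide) and an upright grey plate across each end. Origin at the centre of its underside.
- pad_1: Dark round rubber pad, 70 mm across, 2 mm thick, at the +y end of the row stand. Fixed to the stand. Origin at the centre of its underside; its top, on which a container stands, is 2 mm higher (10 mm above the worktop). Its y axis runs along the row, from pad_4 towards pad_1.
- pad_2: Dark round rubber pad, 70 mm across, 2 mm thick, next to pad_1 in the row, 85 mm from it. Fixed to the stand. Origin at the centre of its underside; its top, on which a container stands, is 2 mm higher (10 mm above the worktop). Its y axis runs along the row, from pad_4 towards pad_1.
- pad_3: Dark round rubber pad, 70 mm across, 2 mm thick, next to pad_2 in the row, 85 mm from it. Fixed to the stand. Origin at the centre of its underside; its top, on which a container stands, is 2 mm higher (10 mm above the worktop). Its y axis runs along the row, from pad_4 towards pad_1.
- pad_4: Dark round rubber pad, 70 mm across, 2 mm thick, the pad at the other end of the row, 255 mm from pad_1. Fixed to the stand. Origin at the centre of its underside; its top, on which a container stands, is 2 mm higher (10 mm above the worktop). Its y axis runs along the row, from pad_4 towards pad_1.
- tall_end: The tall end plate of the row stand: upright, grey, 80 mm wide across the row, 12 mm thick, 60 mm high, fixed on the strip 53.5 mm beyond the end pad's centre, beside pad_1 or pad_4, changing from start to start (the low end plate, alike but only 14 mm high, is at the other end). Origin at the centre of its underside, 8 mm above the worktop.
Mind the look-alikes: they are no part of the job. Leave any turquoise look-alike of the dropper alone.

How it is judged:
At the end, for the whole second after the job is handed in: Counting from the tall end plate, the four pads carry the red-capped bottle, the dropper bottle, the jar and the canister, in that order; each stands on its pad, within 15 mm of its centre, upright to 0.1 rad, released and at rest (((horizontal distance between tall_end and pad_1 below 0.1 m and horizontal distance between bottle and pad_1 below 0.015 m and z of bottle in the frame of pad_1 between -0.003 and 0.006 m and horizontal distance between dropper and pad_2 below 0.015 m and z of dropper in the frame of pad_2 between -0.003 and 0.006 m and horizontal distance between jar and pad_3 below 0.015 m and z of jar in the frame of pad_3 between -0.003 and 0.006 m and horizontal distance between canister and pad_4 below 0.015 m and z of canister in the frame of pad_4 between -0.003 and 0.006 m) or (horizontal distance between tall_end and pad_4 below 0.1 m and horizontal distance between bottle and pad_4 below 0.015 m and z of bottle in the frame of pad_4 between -0.003 and 0.006 m and horizontal distance between dropper and pad_3 below 0.015 m and z of dropper in the frame of pad_3 between -0.003 and 0.006 m and horizontal distance between jar and pad_2 below 0.015 m and z of jar in the frame of pad_2 between -0.003 and 0.006 m and horizontal distance between canister and pad_1 below 0.015 m and z of canister in the frame of pad_1 between -0.003 and 0.006 m)) and angle between each of bottle, dropper, jar, canister's own z axis and vertical below 0.1 rad and linear speed of each of bottle, dropper, jar, canister below 0.02 m/s); the robot touches nothing.
It fails at once if a container is tipped over (more than 0.6 rad) (angle between any of bottle, dropper, jar, canister's own z axis and vertical above 0.6 rad).
It also fails if it takes over 104 s, if anything falls off the work surface, if the arm or the gripper's body presses on something with over 40 N, if the wrist force passes 120 N, or if a joint passes its speed limit or range.

## Robot

A 7-joint arm with a two-finger parallel gripper is mounted at the origin on a cart in front of the work surface, level with it; the furniture and walls round the work are solid. World frame = base frame: x ahead of the robot, y to its left, z up, the work surface at z = 0. Lengths are in m, angles in rad, forces in N, time in s.
With the tool pointing down it reaches from about 0.4 to 0.875 m from the base axis. Payload 6.5 kg.
Tool frame: the origin (TCP) lies midway between the tips of the shut fingers; the grasp point (between the pads) lies behind it (env.tcp_to_grasp is the z of the grasp point in the tool frame, in m); z points along the fingers, y is the line along which they close (so a half turn about z gives the same grasp; the last joint's range is limited). The gripper opens to 85 mm and grips with 20 to 120 N. Pads are 22 mm wide; open, the fingers measure 114 mm over their backs; the gripper's body (76 mm by 85 mm) begins 54 mm behind the grasp point. The pads swing forward as they close: fully open they stand 13 mm farther back than shut.
Start: joints at [1.082, 0.536, -0.004, 1.538, 0.003, 1.067, -0.071], TCP at [0.267, -0.593, 0.194] pointing down, gripper open.
Joint ranges: [-2.7, 2.7], [-0.37, 2.16], [-1.27, 1.26], [0.24, 2.4], [-1.31, 4.45], [0.19, 1.91], [-2.76, 2.76]. Speed limits (rad/s): [2.39, 2.39, 3.14, 3.14, 3.14, 3.14, 3.14].

## Interface

Orientations are given as a 3x3 rotation matrix whose columns are the frame's x, y, z axes.
In Python, from rig import readout, imaging, env gives the robot as it stands.
- The arm moves only by the tool play_rows, never from a script. Its argument "moves" is a list of rows, each a list of 3 entries, a list of its own where there are three numbers: the shift along the world's x, y, z in m, then the turn, a rotation vector about the world's x, y, z in rad, then the opening, from 0 (shut) to 1 (fully open). In form: [[[dx, dy, dz], [rx, ry, rz], gripper], ...]. A call has 1 to 10 rows; each row is the pose to reach, as a shift and turn from the pose commanded when the call began; what a row does not reach only later rows make up. A row lasts 1/10 s, in which the tool goes at most 50 mm and 8.59 degrees, less where a joint would pass 70% of its speed; a pose out of reach is approached as far as the arm can. A call with a gripper value outside its range is refused whole. The fingers move at their own pace and stop on an object; the grip force is fixed at half the most. Time passes only in rows, so rows that repeat a pose let the fingers close. It gives the time, the measured TCP pose, the force, the opening and the grip force at its end, in the units of the state.
- readout.read_state(): the state, without advancing time (a new reading comes with each control period).
- imaging.camera(name): name is "side" or "top" or "wrist"; returns a dict with "pixels" (480x640x3 uint8, red, green, blue), "fx", "fy", "cx", "cy" (pixels), "position" and "rotation" of the camera in the world. Camera axes: x right, y up, looking along -z (the intrinsics and any distortion apply to the point x, -y, -z); pixel columns grow to the right and rows downward; lengths in m; the calibration is good to about 2 mm. A picture is of the moment at which its call begins. There is no depth.
- env.hand_in(): hands the job in; it is judged then, once.
Trained networks look in the newest picture that a camera, given by its name, has taken for a name from the list of things; names that differ only in an ending like _2 or _b are one class to them, and where a whole thing is asked for, a point or a joint stands for the part that bears it (a point fixed in the world has none). Each returns a list of dicts, best first, with "p" (0 to 1); they miss things now and then, are a little off and sometimes report something else, mostly with a low value. They report only what shows in the picture. A call takes as long as a camera call. They do not tell look-alikes from the thing itself.
- imaging.search_frame(camera, label): "position" ([x, y, z] in m, in world coordinates, good to about 4 mm: the middle of the surface that is visible of it).
The state is a dict: "t": time; "joint_pos": joint angles; "joint_vel": joint speeds; "joint_efforts": joint torques, N m; "tool_pos": TCP position; "ee_rot": TCP orientation; "wrist_force": force on the tool from outside, world axes, zero at the start; "ft_torque": the same for the moment, N m; "opening": opening from 0.0 (shut) to 1.0 (fully open); "grasp_force": force on a finger pad.
Only numpy, scipy, OpenCV 4.12 (cv2) and the standard library are available. Lean on these libraries where they do the work, as an engineer would, in place of code of your own. Each camera call takes 0.05 s, during which the arm holds its last target. There are 200 camera calls.

## Working session

There is one attempt and no reset: what is moved stays moved. The work goes in short steps, Python scripts to look and compute and a tool call to move; the robot and the scene stay as the last step left them, time stands still between calls to the robot, and variables do not carry over. Pictures are saved under pics/ and viewed, at most 16 in all, crops included, and the job is handed in when it is done.

Besides the shell and the picture viewer there is one more tool, called after "Call:" as name(argument=value, ...), one argument or row to a line, values as JSON. play_rows: Moves the arm, as the interface text tells. Its arguments: {"type":"object","properties":{"moves":{"type":"array"}},"required":["moves"]}

```bash
ls; mkdir -p pics; python3 - <<'E'
from rig import readout, imaging, env
import cv2
s=readout.read_state();print(s['t'],s['tool_pos'],s['ee_rot'],env.tcp_to_grasp,s['opening'])
for c in ['top','side']:
    r=imaging.camera(c);cv2.imwrite(f'pics/{c}0.png',r['pixels'][:,:,::-1]);print(c,r['fx'],r['position'],r['rotation'],[k for k in r])
    for l in ['bottle','dropper','jar','canister','row_stand','pad_1','tall_end']:
        print(l,[(round(d['p'],2),[round(float(v),3) for v in d['position']]) for d in imaging.search_frame(c,l)])
E
```

```text
pics
0.0 [ 0.26640799 -0.59213892  0.19278984] [[ 9.11895155e-01  4.10422369e-01 -8.40096478e-04]
 [ 4.10423209e-01 -9.11893828e-01  1.56060907e-03]
 [-1.25569921e-04 -1.76790695e-03 -9.99998429e-01]] -0.0187 0.9983670829687067
top 613.8673165022074 [0.355836   0.01782326 1.37247549] [[ 0.02500142  0.99384902 -0.10788446]
 [-0.99965576  0.02571343  0.00521355]
 [ 0.00795556  0.10771698  0.99414977]] ['pixels', 'fx', 'fy', 'cx', 'cy', 'position', 'rotation']
bottle [(0.7, [0.445, -0.32, 0.115])]
dropper [(0.68, [0.449, -0.129, 0.061]), (0.65, [0.351, -0.121, 0.064])]
jar [(0.95, [0.426, 0.025, 0.078])]
canister [(0.59, [0.442, -0.319, 0.115]), (0.56, [0.421, 0.306, 0.056])]
row_stand [(0.65, [0.593, -0.21, 0.008])]
pad_1 [(0.97, [0.61, -0.087, 0.008]), (0.87, [0.603, -0.17, 0.01]), (0.86, [0.581, -0.343, 0.008]), (0.74, [0.589, -0.257, 0.011])]
tall_end [(0.58, [0.605, -0.033, 0.069]), (0.48, [0.44, -0.318, 0.116])]
side 540.7901262114202 [0.27388449 1.08221571 0.76914573] [[-0.98297561  0.09407794 -0.15782364]
 [-0.18362746 -0.53254911  0.82623992]
 [-0.00631789  0.84115444  0.54075807]] ['pixels', 'fx', 'fy', 'cx', 'cy', 'position', 'rotation']
bottle [(0.78, [0.44, -0.313, 0.079]), (0.29, [0.454, -0.121, 0.05])]
dropper [(0.63, [0.453, -0.122, 0.051]), (0.63, [0.348, -0.115, 0.05])]
jar [(0.93, [0.428, 0.041, 0.041])]
canister [(0.81, [0.423, 0.32, 0.044])]
row_stand [(0.64, [0.614, -0.026, 0.046]), (0.63, [0.588, -0.217, 0.01])]
pad_1 [(0.83, [0.598, -0.172, 0.008]), (0.59, [0.583, -0.088, 0.011]), (0.53, [0.588, -0.259, 0.009]), (0.53, [0.578, -0.334, 0.012])]
tall_end [(0.82, [0.613, -0.026, 0.043])]
```

View pics/top0.png

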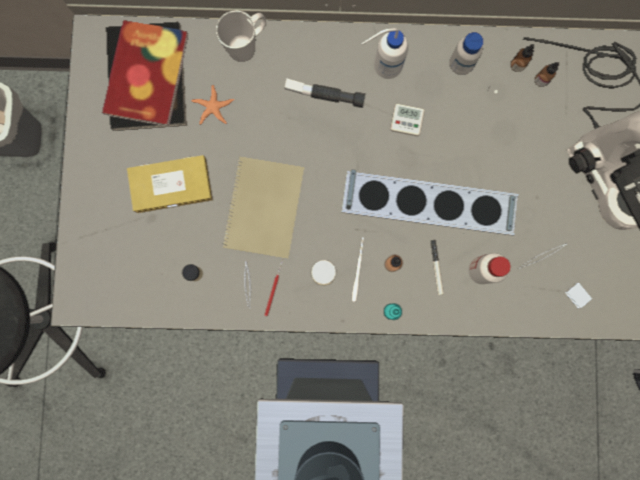

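View pics/side0.png

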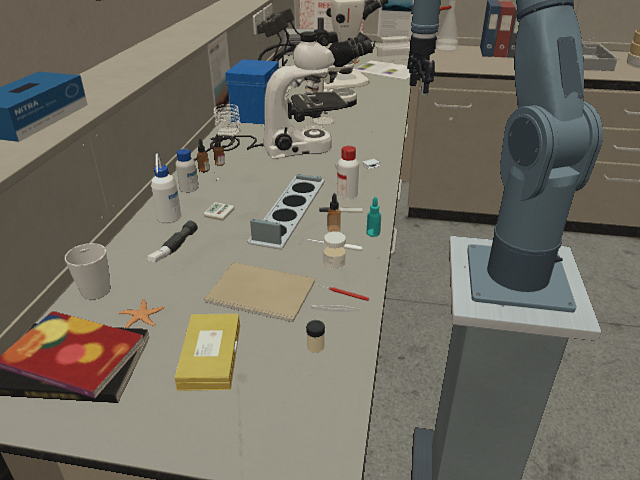

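```bash
cat > h.py <<'E'
from rig import readout, imaging, env
import cv2, numpy as np
def ray(r,u,v,z):
    "pixel -> world point at height z"
    d=r['rotation']@np.array([(u-r['cx'])/r['fx'],-(v-r['cy'])/r['fy'],-1.]); p=np.array(r['position'])
    return p+d*(z-p[2])/d[2]
def pix(r,P):
    c=np.array(r['rotation']).T@(np.array(P)-r['position']); return r['cx']+r['fx']*c[0]/-c[2], r['cy']-r['fy']*c[1]/-c[2]
def blob(mask,u,v,R):
    "centroid of mask's nearest component in window"
    m=np.zeros(mask.shape,np.uint8); u,v=int(u),int(v); m[v-R:v+R,u-R:u+R]=mask[v-R:v+R,u-R:u+R]
    n,l,s,c=cv2.connectedComponentsWithStats(m); k=1+np.argmax(s[1:,4]); return c[k],s[k]
E
python3 - <<'E'
from h import *
r=imaging.camera('top'); p=r['pixels'].astype(int); g=p.sum(2)/3
R,G,B=p[...,0],p[...,1],p[...,2]
np.set_printoptions(precision=4,suppress=True)
pads=[]
for u,v in [(374,195),(411,200),(448,205),(487,211)]:
    c,s=blob((g<60),u,v,19); pads.append(ray(r,*c,.01)); print('pad',c,s,pads[-1])
pads=np.array(pads)[:,:2]; c=pads.mean(0); d=pads[0]-pads[3]; print('len',np.linalg.norm(d)); d/=np.linalg.norm(d); print('dir',d,'yaw',np.degrees(np.arctan2(-d[0],d[1])))
for k in range(4): print(k+1,c+d*.085*(1.5-k))
c,s=blob((R>130)&(G<70),500,266,14);print('redcap',c,s,ray(r,*c,.148))
c,s=blob((g<70),191,272,15);print('blacklid',c,s,ray(r,*c,.052))
c,s=blob((g>190),323,272,18);print('whitelid',c,s,ray(r,*c,.077))
c,s=blob((R-B>45),394,262,14);print('amber',c,s,ray(r,*c,.06))
cv2.imwrite('pics/crop.png',cv2.resize(r['pixels'][235:335,340:520,::-1],None,fx=4,fy=4,interpolation=2))
for n,P in dict(bot0=(.445,-.32,0),).items(): print(n,pix(r,P))
E
```

```text
pad [373.5475 195.0805] [360 181  28  29 621] [ 0.6068 -0.085   0.01  ]
pad [410.9693 200.089 ] [397 186  28  29 618] [ 0.5976 -0.1694  0.01  ]
pad [448.4345 205.0527] [435 191  28  29 626] [ 0.5885 -0.2539  0.01  ]
pad [485.9357 210.1158] [472 196  29  29 622] [ 0.5792 -0.3384  0.01  ]
len 0.2548941530052707
dir [0.1082 0.9941] yaw -6.21276748852463
1 [ 0.6068 -0.0849]
2 [ 0.5976 -0.1694]
3 [ 0.5884 -0.2539]
4 [ 0.5792 -0.3384]
redcap [499.4723 266.1771] [491 258  18  18 271] [ 0.4438 -0.3292  0.148 ]
blacklid [190.8824 272.1814] [183 265  17  15 204] [0.4208 0.3076 0.052 ]
whitelid [322.9815 271.7275] [312 260  23  24 433] [0.4276 0.024  0.077 ]
amber [390.3267 264.495 ] [385 256  16  15 101] [ 0.4478 -0.1198  0.06  ]
bot0 (np.float64(476.7189353050661), np.float64(269.8018288889732))
```

View pics/crop.png

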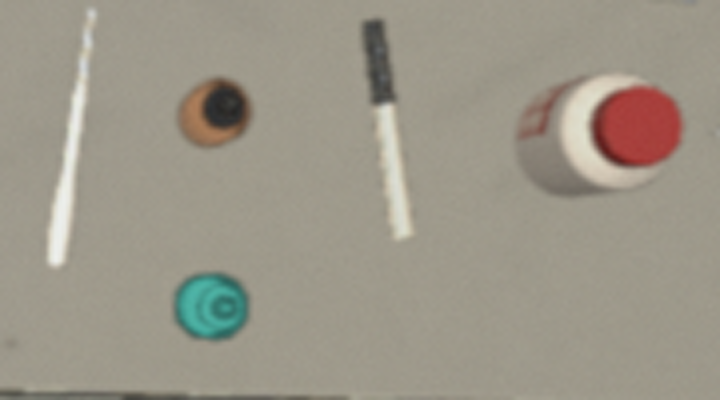

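The top crop shows two candidates: amber dropper at top-image pixel (394,262), and turquoise at (393,311). The two ambers at (522,57) and (547,73) are fixed at the back wall. The loose amber one fits. The tall plate is at (350,190), beside pad_1, so the bottle goes to pad_1. I'll start with the bottle, red cap at (499,266).

Call:
play_rows(
  moves=[
    [[0.178,0.263,0.03],[0,0,1.04],1],
    [[0.178,0.263,0.03],[0,0,1.04],1],
    [[0.178,0.263,0.03],[0,0,1.04],1],
    [[0.178,0.263,0.03],[0,0,1.04],1],
    [[0.178,0.263,0.03],[0,0,1.04],1],
    [[0.178,0.263,0.03],[0,0,1.04],1],
    [[0.178,0.263,0.03],[0,0,1.04],1],
    [[0.178,0.263,0.03],[0,0,1.04],1],
    [[0.178,0.263,0.03],[0,0,1.04],1],
    [[0.178,0.263,0.03],[0,0,1.04],1],
  ],
)

```text
t: 1.85
tool_pos: [0.4434, -0.3314, 0.2235]
ee_rot: [[0.112, 0.994, -0.001], [0.994, -0.112, -0.001], [-0.001, -0.001, -1.0]]
wrist_force: [-1.1, 0.5, -0.3]
opening: 1.003
grasp_force: 0.0
```

```bash
python3 - <<'E'
from h import *
s=readout.read_state();print(s['t'],s['tool_pos'],s['ee_rot'],s['joint_pos'])
r=imaging.camera('wrist');cv2.imwrite('pics/w1.png',r['pixels'][:,:,::-1])
p=r['pixels'].astype(int);m=(p[...,0]>110)&(p[...,1]<80)
n,l,st,c=cv2.connectedComponentsWithStats(m.astype(np.uint8));k=1+np.argmax(st[1:,4]);print(c[k],st[k],ray(r,*c[k],.15),r['position'])
print(imaging.search_frame('wrist','bottle'))
E
```

```text
1.85 [ 0.44344551 -0.33141278  0.22346938] [[ 1.12127754e-01  9.93693379e-01 -9.14127192e-04]
 [ 9.93693552e-01 -1.12128328e-01 -6.02478986e-04]
 [-7.01178933e-04 -8.40807681e-04 -9.99999401e-01]] [ 0.81243944  0.36062594 -0.32058821  1.75066945  0.12956541  1.05136526
  0.33420207]
[331.26346719 233.60039177] [ 299  201   57   62 1021] [ 0.4480183  -0.33026751  0.15      ] [ 0.45126612 -0.26534821  0.40324756]
[{'position': [0.4464, -0.3226, 0.1424], 'p': 0.72}]
```

View pics/w1.png

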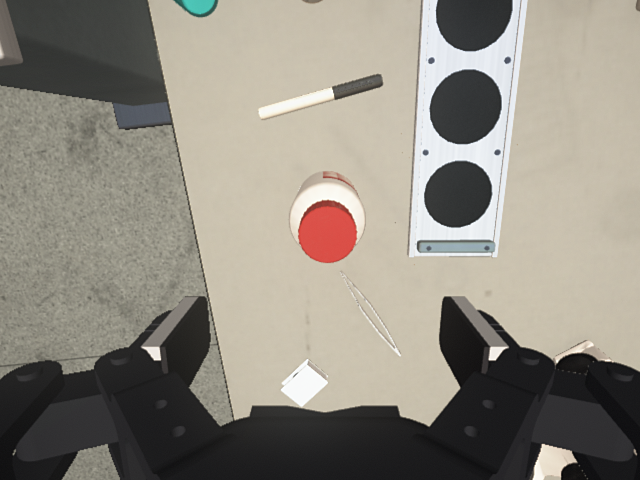

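The wrist view shows the red cap centred at (328,232), between the fingers, with the lookalikes and stand clear. Position agrees with the top view to about 2 mm. I'm descending and gripping.

Call:
play_rows(
  moves=[
    [[0.001,0,-0.04],[0,0,0],1],
    [[0.001,0,-0.08],[0,0,0],1],
    [[0.001,0,-0.11],[0,0,0],1],
    [[0.001,0,-0.13],[0,0,0],1],
    [[0.001,0,-0.139],[0,0,0],1],
    [[0.001,0,-0.139],[0,0,0],1],
    [[0.001,0,-0.139],[0,0,0],1],
    [[0.001,0,-0.139],[0,0,0],0],
    [[0.001,0,-0.139],[0,0,0],0],
    [[0.001,0,-0.139],[0,0,0],0],
  ],
)

```text
t: 2.95
tool_pos: [0.4451, -0.3313, 0.0893]
ee_rot: [[0.109, 0.994, -0.002], [0.994, -0.109, -0.003], [-0.003, -0.002, -1.0]]
wrist_force: [-16.5, 7.4, 31.5]
opening: 0.516
grasp_force: 15.5
```

Call:
play_rows(
  moves=[
    [[0,0,0],[0,0,0],0],
    [[0,0,0],[0,0,0],0],
    [[0,0,0],[0,0,0],0],
    [[0,0,0],[0,0,0],0],
  ],
)

```text
t: 3.35
tool_pos: [0.4461, -0.3313, 0.09]
ee_rot: [[0.108, 0.994, 0.0], [0.994, -0.108, -0.004], [-0.004, 0.001, -1.0]]
wrist_force: [-12.8, 6.3, 42.7]
opening: 0.462
grasp_force: 74.4
```

Call:
play_rows(
  moves=[
    [[0.001,0,0.004],[0,0,0],0],
    [[0.001,0,0.008],[0,0,0],0],
    [[0.001,0,0.008],[0,0,0],0],
  ],
)

```text
t: 3.65
tool_pos: [0.4466, -0.3297, 0.0928]
ee_rot: [[0.108, 0.994, 0.0], [0.994, -0.108, -0.0], [-0.0, 0.0, -1.0]]
wrist_force: [-0.4, -0.4, -5.5]
opening: 0.461
grasp_force: 67.7
```

```bash
python3 - <<'E'
from h import *
for c in ['side','wrist']:
    r=imaging.camera(c); p=r['pixels'][...,::-1]
    if c=='side':
        p=cv2.resize(p[100:230,280:420],None,fx=4,fy=4,interpolation=2)[:,:]
    cv2.imwrite(f'pics/{c}2.png',p)
a=cv2.imread('pics/side2.png');b=cv2.imread('pics/wrist2.png')
b=cv2.resize(b,(0,0),fx=.36,fy=.36)
print(a.shape,b.shape)
o=np.zeros((520,560+230,3),np.uint8);o[:,:560]=a;o[:b.shape[0],560:560+b.shape[1]]=b;cv2.imwrite('pics/m2.png',o)
E
```

```text
(520, 560, 3) (173, 230, 3)
```

View pics/m2.png

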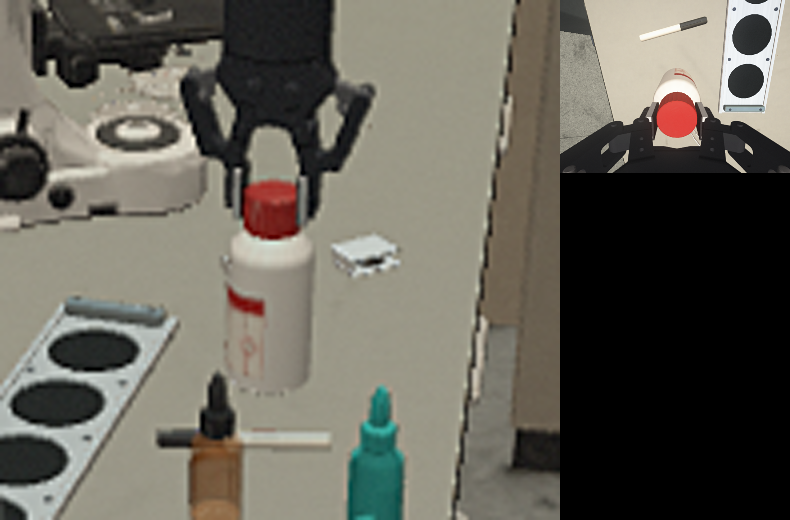

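The side and wrist views show the pads on the red cap, at crop (272,210), with the bottle upright. I'll check the actual tip height against the TCP before I carry on.

```bash
python3 - <<'E'
from h import *
r=imaging.camera('side');s=readout.read_state();print(s['tool_pos'],s['wrist_force'])
x,y,_=s['tool_pos']
for z in [0,.01,.093,.112,.13,.15,.166,.19]:
    u,v=pix(r,(x,y,z)); print(z,(u-280)*4,(v-100)*4)
for z in [.093,.112,.13]:
    u,v=pix(r,(x+.022,y,z)); print(z,(u-280)*4,(v-100)*4)
E
```

```text
[ 0.44624393 -0.32943252  0.09202349] [-0.80266333  0.60332029 -4.74035928]
0 264.6658659284517 380.3606955995863
0.01 265.00951928424047 368.46908766167235
0.093 267.95384144272884 266.5852440678659
0.112 268.6518442251115 242.43190673578135
0.13 269.32170588749636 219.25235057099394
0.15 270.0760035464291 193.15101363532744
0.166 270.6871715958373 172.0024617433603
0.19 271.6170842949871 139.82423025367734
0.093 237.72827515384006 264.3343785965843
0.112 238.224670795865 240.22016605141016
0.13 238.70103967943624 217.07882568530795
```

```bash
python3 - <<'E'
from h import *
r=imaging.camera('side')
T=np.array([.2664,-.5921,.1928])
for dz in [0,.02,.04]: print(dz,[np.round(pix(r,T+[a*.41,-a*.912,dz])) for a in (-.045,.0,.045)])
a=cv2.imread('pics/side0.png')[20:120,370:480]
a=cv2.resize(a,None,fx=5,fy=5,interpolation=2)
T=np.array([*readout.read_state()['tool_pos']])
b=cv2.resize(r['pixels'][80:170,290:400,::-1],None,fx=5,fy=5,interpolation=2)
cv2.imwrite('pics/f3.png',a)
E
```

```text
0 [array([422., 111.]), array([416., 106.]), array([411., 101.])]
0.02 [array([422., 105.]), array([417., 100.]), array([411.,  95.])]
0.04 [array([423.,  98.]), array([417.,  94.]), array([412.,  89.])]
```

View pics/f3.png

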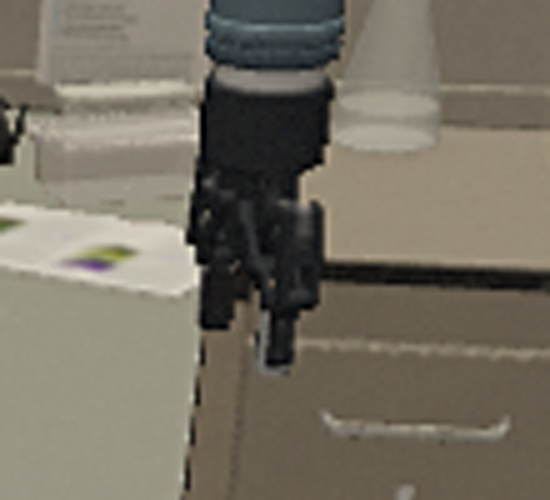

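Projected through the calibration, the fingertips sit about 35 mm above the reported TCP height (bottle tips at z≈0.13 with TCP 0.092). I'll use that offset from here. The cap grip is sound, so I'm carrying the bottle to pad_1.

Call:
play_rows(
  moves=[
    [[0,0,0.025],[0,0,0],0],
    [[0,0,0.055],[0,0,0],0],
    [[0.02,0.03,0.06],[0,0,0],0],
    [[0.04,0.061,0.06],[0,0,0],0],
    [[0.06,0.091,0.06],[0,0,0],0],
    [[0.08,0.122,0.06],[0,0,0],0],
    [[0.1,0.152,0.06],[0,0,0],0],
    [[0.12,0.182,0.06],[0,0,0],0],
    [[0.14,0.213,0.06],[0,0,0],0],
    [[0.155,0.235,0.06],[0,0,0],0],
  ],
)

```text
t: 4.85
tool_pos: [0.6025, -0.0915, 0.1521]
ee_rot: [[0.105, 0.994, -0.0], [0.994, -0.105, 0.002], [0.002, -0.001, -1.0]]
wrist_force: [0.2, -0.4, -4.7]
opening: 0.458
grasp_force: 70.2
```

Call:
play_rows(
  moves=[
    [[0.006,0.009,0],[0,0,0],0],
    [[0.006,0.009,0],[0,0,0],0],
    [[0.006,0.009,0],[0,0,0],0],
  ],
)

```text
t: 5.15
tool_pos: [0.6067, -0.0874, 0.1521]
ee_rot: [[0.109, 0.994, -0.002], [0.994, -0.109, -0.001], [-0.001, -0.002, -1.0]]
wrist_force: [0.5, -1.3, -5.3]
opening: 0.462
grasp_force: 70.1
```

```bash
python3 - <<'E'
from h import *
s=readout.read_state();print(s['t'],s['tool_pos'],s['wrist_force'])
r=imaging.camera('side');t=imaging.camera('top')
for c in 'side','top','wrist': print(c,imaging.search_frame(c,'bottle') if c!='wrist' else '')
a=cv2.resize(r['pixels'][100:260,230:380,::-1],None,fx=3,fy=3,interpolation=2)
b=cv2.resize(t['pixels'][150:250,330:430,::-1],None,fx=3.4,fy=3.4,interpolation=2)
o=np.zeros((480,800,3),np.uint8);o[:,:450]=a;o[:340,455:795]=b;cv2.imwrite('pics/m4.png',o)
E
```

```text
5.15 [ 0.60671217 -0.08744664  0.15208354] [ 0.51714139 -1.33967234 -5.34640582]
side [{'position': [0.6002, -0.0675, 0.1434], 'p': 0.83}]
top [{'position': [0.5953, -0.0674, 0.1652], 'p': 0.71}]
wrist
```

View pics/m4.png

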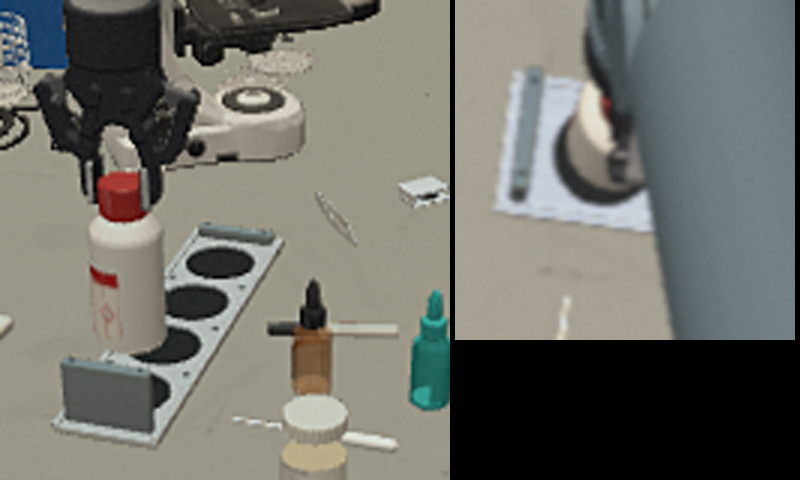

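The bottle hangs upright over pad_1. I'll lower it gently.

Call:
play_rows(
  moves=[
    [[0,0.001,-0.02],[0,0,0],0],
    [[0,0.001,-0.038],[0,0,0],0],
    [[0,0.001,-0.044],[0,0,0],0],
    [[0,0.001,-0.047],[0,0,0],0],
    [[0,0.001,-0.049],[0,0,0],0],
    [[0,0.001,-0.049],[0,0,0],0],
    [[0,0.001,-0.049],[0,0,0],0],
  ],
)

```text
t: 6.05
tool_pos: [0.6082, -0.0848, 0.1044]
ee_rot: [[0.108, 0.994, 0.001], [0.994, -0.108, -0.0], [-0.0, 0.001, -1.0]]
wrist_force: [0.3, 0.1, -5.2]
opening: 0.455
grasp_force: 70.0
```

Call:
play_rows(
  moves=[
    [[-0.001,0,-0.001],[0,0,0],0],
    [[-0.001,0,-0.002],[0,0,0],0],
    [[-0.001,0,-0.003],[0,0,0],0],
    [[-0.001,0,-0.003],[0,0,0],0],
  ],
)

```text
t: 6.45
tool_pos: [0.6065, -0.0847, 0.1005]
ee_rot: [[0.108, 0.994, -0.0], [0.994, -0.108, -0.0], [-0.0, -0.0, -1.0]]
wrist_force: [-0.6, 0.4, -5.5]
opening: 0.459
grasp_force: 70.0
```

```bash
python3 - <<'E'
from h import *
r=imaging.camera('side');a=r['pixels'][190:270,230:310,::-1];cv2.imwrite('pics/s5.png',cv2.resize(a,None,fx=6,fy=6,interpolation=2))
for z in (.01,.02):print([(np.array(pix(r,(.6068+dx,-.0849+dy,z)))-[230,190])*6 for dx,dy in ((0,0),(.031,0),(-.031,0),(0,.031))])
E
```

```text
[array([260.35993928, 241.98815113]), array([192.16601978, 235.49223076]), array([329.022956 , 248.5287561]), array([242.69156654, 279.60830295])]
[array([259.28094707, 222.67041991]), array([190.83228257, 216.21611923]), array([328.20225793, 229.16928832]), array([241.5243589 , 260.08191421])]
```

View pics/s5.png

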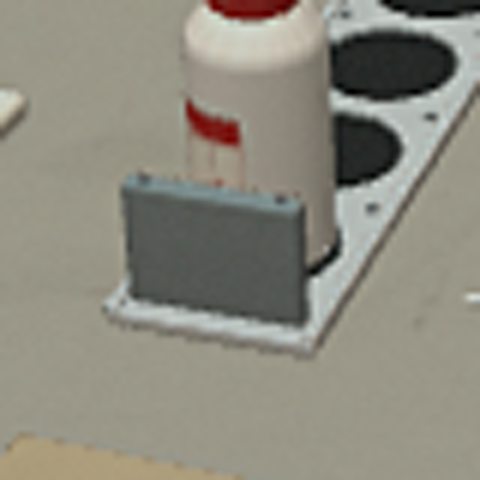

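The bottle's lower right edge, at crop (330,248), matches the prediction for the pad_1 centre. It's nearly touching down.

Call:
play_rows(
  moves=[
    [[0,0,-0.001],[0,0,0],0],
    [[0,0,-0.002],[0,0,0],0],
    [[0,0,-0.003],[0,0,0],0],
    [[0,0,-0.003],[0,0,0],0],
  ],
)

```text
t: 6.9
tool_pos: [0.607, -0.0848, 0.1001]
ee_rot: [[0.108, 0.994, 0.001], [0.994, -0.108, -0.001], [-0.001, 0.001, -1.0]]
wrist_force: [-6.4, -0.7, 13.8]
opening: 0.461
grasp_force: 76.0
```

Call:
play_rows(
  moves=[
    [[0,0,0.002],[0,0,0],1],
    [[0,0,0.002],[0,0,0],1],
    [[0,0,0.002],[0,0,0],1],
    [[0,0,0.002],[0,0,0],1],
    [[0,0,0.002],[0,0,0],1],
    [[0,0,0.002],[0,0,0],1],
    [[0,0,0.02],[0,0,0],1],
    [[0,0,0.05],[0,0,0],1],
    [[0,0,0.08],[0,0,0],1],
    [[-0.03,-0.01,0.08],[0,0,0],1],
  ],
)

```text
t: 7.9
tool_pos: [0.5823, -0.0926, 0.1822]
ee_rot: [[0.105, 0.994, 0.011], [0.994, -0.105, 0.001], [0.002, 0.01, -1.0]]
wrist_force: [0.2, 0.5, 0.3]
opening: 1.002
grasp_force: 0.0
```

Call:
play_rows(
  moves=[
    [[-0.04,-0.01,0],[0,0,0],1],
    [[-0.08,-0.02,0],[0,0,0],1],
    [[-0.125,-0.032,0],[0,0,0],1],
    [[-0.127,-0.032,-0.02],[0,0,0],1],
    [[-0.127,-0.032,-0.02],[0,0,0],1],
    [[-0.127,-0.032,-0.02],[0,0,0],1],
  ],
)

```text
t: 8.5
tool_pos: [0.4505, -0.1264, 0.158]
ee_rot: [[0.107, 0.994, 0.0], [0.994, -0.107, 0.0], [0.0, 0.0, -1.0]]
wrist_force: [0.6, 0.4, 0.3]
opening: 0.995
grasp_force: 0.0
```

```bash
python3 - <<'E'
from h import *
s=readout.read_state();print(s['t'],s['tool_pos'])
r=imaging.camera('wrist');cv2.imwrite('pics/w6.png',r['pixels'][:,:,::-1])
print(r['fx'],r['position'],[np.round(pix(r,(.45,-.127,z))) for z in (0,.068,.113)],imaging.search_frame('wrist','dropper'))
p=r['pixels'].astype(int);m=(p[...,0]-p[...,2]>45)
n,l,st,c=cv2.connectedComponentsWithStats(m.astype(np.uint8));k=1+np.argmax(st[1:,4]);print(c[k],st[k],ray(r,*c[k],.06))
imaging.camera('top');print(imaging.search_frame('top','bottle'))
E
```

```text
8.5 [ 0.45045184 -0.12640976  0.15804359]
384.6324032922022 [ 0.45767064 -0.06049855  0.33789951] [array([324., 213.]), array([324., 231.]), array([324., 249.])] [{'position': [0.4563, -0.1226, 0.0621], 'p': 0.96}, {'position': [0.3566, -0.123, 0.066], 'p': 0.9}]
[610.75920801 154.815627  ] [ 574  110   66   89 4697] [ 0.65694897 -0.09556615  0.06      ]
[{'position': [0.5955, -0.0834, 0.125], 'p': 0.74}]
```

View pics/w6.png

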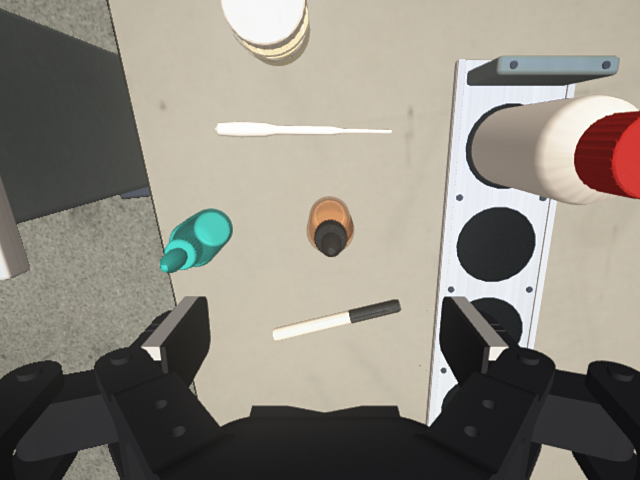

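The amber dropper is at wrist (331,225), with tip at (333,247). Turquoise is left at (198,238), clear of the fingers. The bottle stands on pad_1. I'm correcting x by +4 mm and descending.

Call:
play_rows(
  moves=[
    [[0.004,0,-0.04],[0,0,0],1],
    [[0.004,0,-0.08],[0,0,0],1],
    [[0.004,0,-0.115],[0,0,0],1],
    [[0.004,0,-0.13],[0,0,0],1],
    [[0.004,0,-0.14],[0,0,0],1],
    [[0.004,0,-0.14],[0,0,0],1],
    [[0.004,0,-0.14],[0,0,0],0],
    [[0.004,0,-0.14],[0,0,0],0],
    [[0.004,0,-0.14],[0,0,0],0],
    [[0.004,0,-0.14],[0,0,0],0],
  ],
)

```text
t: 9.7
tool_pos: [0.4546, -0.127, 0.0187]
ee_rot: [[0.108, 0.994, 0.002], [0.994, -0.108, -0.001], [-0.0, 0.002, -1.0]]
wrist_force: [-1.3, 0.2, 5.5]
opening: 0.395
grasp_force: 59.0
```

Call:
play_rows(
  moves=[
    [[0,0,0],[0,0,0],0],
    [[0,0,0],[0,0,0],0],
    [[0,0,0],[0,0,0],0],
  ],
)

```text
t: 10.0
tool_pos: [0.4546, -0.127, 0.0187]
ee_rot: [[0.108, 0.994, 0.002], [0.994, -0.108, -0.001], [-0.001, 0.002, -1.0]]
wrist_force: [-0.1, 1.0, 7.6]
opening: 0.394
grasp_force: 58.9
```

```bash
python3 - <<'E'
from h import *
r=imaging.camera('side');cv2.imwrite('pics/s7.png',cv2.resize(r['pixels'][130:250,270:400,::-1],None,fx=4,fy=4,interpolation=2))
E
```

```text
(no output)
```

View pics/s7.png

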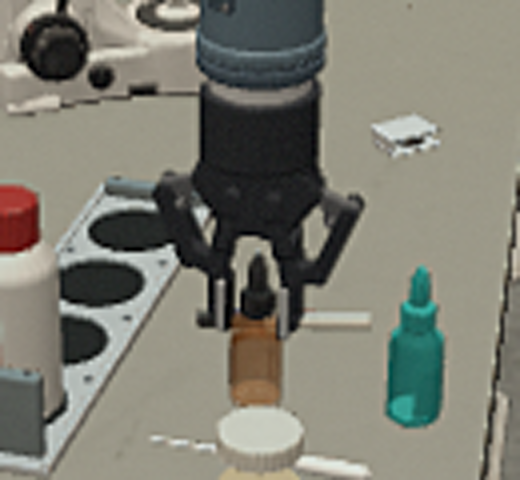

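The pads hold the top of the amber body at crop (257,325), upright. I'm lifting it to pad_2.

Call:
play_rows(
  moves=[
    [[0,0,0.015],[0,0,0],0],
    [[0,0,0.045],[0,0,0],0],
    [[0.03,-0.009,0.05],[0,0,0],0],
    [[0.06,-0.018,0.05],[0,0,0],0],
    [[0.09,-0.027,0.05],[0,0,0],0],
    [[0.12,-0.036,0.05],[0,0,0],0],
    [[0.143,-0.0425,0.05],[0,0,0],0],
    [[0.143,-0.0425,0.04],[0,0,0],0],
    [[0.143,-0.0425,0.03],[0,0,0],0],
    [[0.143,-0.0425,0.02],[0,0,0],0],
  ],
)

```text
t: 11.05
tool_pos: [0.595, -0.1689, 0.0365]
ee_rot: [[0.108, 0.994, -0.002], [0.994, -0.108, 0.0], [0.0, -0.002, -1.0]]
wrist_force: [-1.2, -0.3, -0.9]
opening: 0.394
grasp_force: 60.2
```

Call:
play_rows(
  moves=[
    [[0,0,-0.003],[0,0,0],0],
    [[0,0,-0.006],[0,0,0],0],
    [[0,0,-0.008],[0,0,0],0],
    [[0,0,-0.009],[0,0,0],0],
    [[0,0,-0.009],[0,0,0],0],
  ],
)

```text
t: 11.55
tool_pos: [0.5969, -0.1693, 0.029]
ee_rot: [[0.108, 0.994, 0.0], [0.994, -0.108, -0.0], [-0.0, 0.0, -1.0]]
wrist_force: [0.1, 0.4, -0.2]
opening: 0.393
grasp_force: 60.2
```

```bash
python3 - <<'E'
from h import *
r=imaging.camera('side');cv2.imwrite('pics/s8.png',cv2.resize(r['pixels'][130:270,230:380,::-1],None,fx=4,fy=4,interpolation=2))
P=(.5976,-.1694);print([(np.array(pix(r,(P[0]+dx,P[1]+dy,.01)))-[230,130])*4 for dx,dy in ((0,0),(.018,0),(-.018,0),(0,.018))])
E
```

```text
[array([216.58260116, 338.48795289]), array([191.27154414, 336.20379395]), array([241.98998665, 340.78080484]), array([210.5405251 , 351.64159496])]
```

View pics/s8.png

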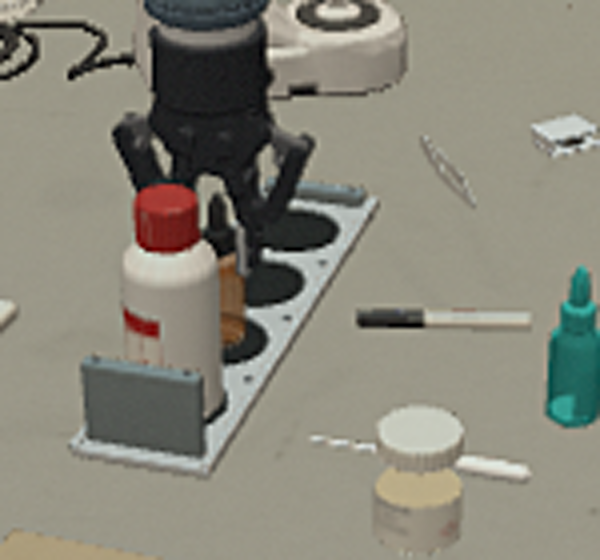

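The dropper's lower right edge, at crop (243,342), matches the pad_2 centre prediction. I'll touch down and release.

Call:
play_rows(
  moves=[
    [[0,0,-0.001],[0,0,0],0],
    [[0,0,-0.002],[0,0,0],0],
    [[0,0,-0.002],[0,0,0],0],
  ],
)

```text
t: 11.9
tool_pos: [0.5972, -0.1694, 0.0287]
ee_rot: [[0.108, 0.994, 0.001], [0.994, -0.108, -0.001], [-0.001, 0.001, -1.0]]
wrist_force: [-4.8, 1.5, 14.6]
opening: 0.398
grasp_force: 62.1
```

Call:
play_rows(
  moves=[
    [[0,0,0.001],[0,0,0],1],
    [[0,0,0.001],[0,0,0],1],
    [[0,0,0.001],[0,0,0],1],
    [[0,0,0.001],[0,0,0],1],
    [[0,0,0.001],[0,0,0],1],
    [[0,0,0.001],[0,0,0],1],
    [[0,0,0.03],[0,0,0],1],
    [[0,0,0.07],[0,0,0],1],
    [[0,0,0.11],[0,0,0],1],
    [[-0.02,0,0.132],[0,0,0],1],
  ],
)

```text
t: 12.9
tool_pos: [0.5802, -0.1689, 0.1623]
ee_rot: [[0.107, 0.994, 0.007], [0.994, -0.107, -0.001], [0.0, 0.007, -1.0]]
wrist_force: [0.6, 0.1, 0.0]
opening: 0.996
grasp_force: 0.0
```

Call:
play_rows(
  moves=[
    [[-0.03,0.034,0],[0,0,0],1],
    [[-0.06,0.07,0],[0,0,0],1],
    [[-0.09,0.11,0],[0,0,0],1],
    [[-0.12,0.145,0],[0,0,0],1],
    [[-0.15,0.18,0],[0,0,0],1],
    [[-0.15,0.193,-0.03],[0,0,0],1],
    [[-0.15,0.193,-0.03],[0,0,0],1],
    [[-0.15,0.193,-0.03],[0,0,0],1],
  ],
)

```text
t: 13.7
tool_pos: [0.4268, 0.0234, 0.1288]
ee_rot: [[0.107, 0.994, -0.001], [0.994, -0.107, -0.0], [-0.0, -0.001, -1.0]]
wrist_force: [-0.7, -0.3, 0.3]
opening: 0.999
grasp_force: 0.0
```

```bash
python3 - <<'E'
from h import *
s=readout.read_state();print(s['t'],s['tool_pos'])
r=imaging.camera('wrist');cv2.imwrite('pics/w9.png',r['pixels'][:,:,::-1])
print(imaging.search_frame('wrist','jar'))
g=r['pixels'].min(2).astype(np.uint8);n,l,st,c=cv2.connectedComponentsWithStats((g>185).astype(np.uint8))
for k in range(1,n):
    if st[k,4]>1500: print(c[k],st[k],ray(r,st[k,0]+st[k,2]/2,st[k,1]+st[k,3]/2,.078))
E
```

```text
13.7 [0.42676555 0.02335062 0.12883036]
[{'position': [0.4299, 0.0298, 0.0751], 'p': 0.61}]
[328.16062704 244.00264658] [ 288  205   81   78 4912] [0.42915975 0.02387967 0.078     ]
[532.11938436 272.83610649] [ 495  247  117   85 2404] [ 0.5698051 -0.0218894  0.078    ]
[ 11.18305085 331.16319613] [   0  260   36  118 2065] [ 0.22012221 -0.00529831  0.078     ]
```

View pics/w9.png

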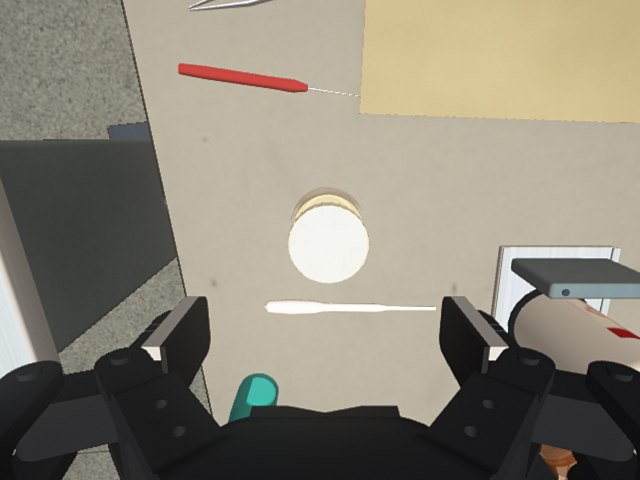

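The white lid is at wrist (328,244), i.e. world (0.429, 0.024). I'm descending onto the jar.

Call:
play_rows(
  moves=[
    [[0.002,0.001,-0.04],[0,0,0],1],
    [[0.002,0.001,-0.08],[0,0,0],1],
    [[0.002,0.001,-0.11],[0,0,0],1],
    [[0.002,0.001,-0.125],[0,0,0],1],
    [[0.002,0.001,-0.135],[0,0,0],1],
    [[0.002,0.001,-0.135],[0,0,0],1],
    [[0.002,0.001,-0.135],[0,0,0],0],
    [[0.002,0.001,-0.135],[0,0,0],0],
    [[0.002,0.001,-0.135],[0,0,0],0],
    [[0.002,0.001,-0.135],[0,0,0],0],
  ],
)

```text
t: 14.8
tool_pos: [0.4297, 0.0246, -0.005]
ee_rot: [[0.108, 0.994, 0.002], [0.994, -0.108, -0.0], [-0.0, 0.002, -1.0]]
wrist_force: [-1.1, -1.1, 8.3]
opening: 0.643
grasp_force: 62.1
```

Call:
play_rows(
  moves=[
    [[0,0,0],[0,0,0],0],
    [[0,0,0],[0,0,0],0],
  ],
)

```text
t: 15.0
tool_pos: [0.4297, 0.0246, -0.0051]
ee_rot: [[0.108, 0.994, 0.002], [0.994, -0.108, -0.0], [-0.0, 0.002, -1.0]]
wrist_force: [-1.6, -0.1, 8.4]
opening: 0.646
grasp_force: 62.1
```

Call:
play_rows(
  moves=[
    [[0,0,0.02],[0,0,0],0],
    [[0.01,-0.02,0.05],[0,0,0],0],
    [[0.02,-0.06,0.05],[0,0,0],0],
    [[0.03,-0.105,0.05],[0,0,0],0],
    [[0.03,-0.15,0.05],[0,0,0],0],
    [[0.03,-0.195,0.05],[0,0,0],0],
    [[0.03,-0.24,0.05],[0,0,0],0],
    [[0.04,-0.27,0.05],[0,0,0],0],
    [[0.07,-0.2785,0.05],[0,0,0],0],
    [[0.1,-0.2785,0.05],[0,0,0],0],
  ],
)

```text
t: 16.0
tool_pos: [0.5284, -0.2575, 0.0443]
ee_rot: [[0.113, 0.994, 0.0], [0.994, -0.113, -0.002], [-0.002, 0.0, -1.0]]
wrist_force: [1.3, 0.5, -0.9]
opening: 0.64
grasp_force: 63.9
```

Call:
play_rows(
  moves=[
    [[0.03,0,0],[0,0,0],0],
    [[0.055,0,0],[0,0,0],0],
    [[0.059,0,-0.01],[0,0,0],0],
    [[0.059,0,-0.025],[0,0,0],0],
    [[0.059,0,-0.034],[0,0,0],0],
    [[0.059,0,-0.037],[0,0,0],0],
    [[0.059,0,-0.038],[0,0,0],0],
    [[0.059,0,-0.038],[0,0,0],0],
  ],
)

```text
t: 16.8
tool_pos: [0.5869, -0.254, 0.0055]
ee_rot: [[0.108, 0.994, -0.001], [0.994, -0.108, -0.0], [-0.0, -0.001, -1.0]]
wrist_force: [0.1, 0.1, -1.8]
opening: 0.639
grasp_force: 64.3
```

```bash
python3 - <<'E'
from h import *
r=imaging.camera('side');cv2.imwrite('pics/s10.png',cv2.resize(r['pixels'][120:260,230:380,::-1],None,fx=4,fy=4,interpolation=2))
P=(.5884,-.2539);print([(np.array(pix(r,(P[0]+dx,P[1]+dy,.01)))-[230,120])*4 for dx,dy in ((0,0),(.028,0),(-.028,0),(0,.028))])
E
```

```text
[array([255.83212942, 321.14358743]), array([218.10450318, 317.91045113]), array([293.77354329, 324.39504464]), array([247.38918482, 339.9458371 ])]
```

View pics/s10.png

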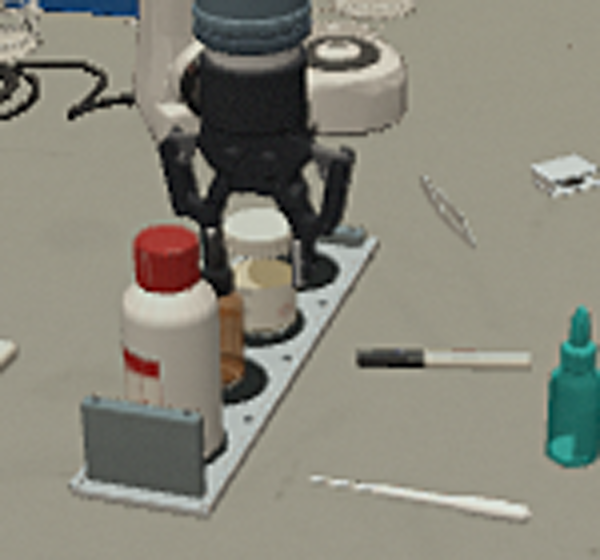

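The jar's lower right edge, at crop (296,322), is within about 2 mm of the pad_3 centre prediction. I'll nudge it and touch down.

Call:
play_rows(
  moves=[
    [[0.001,0,-0.001],[0,0,0],0],
    [[0.001,0,-0.002],[0,0,0],0],
    [[0.001,0,-0.003],[0,0,0],0],
    [[0.001,0,-0.003],[0,0,0],0],
  ],
)

```text
t: 17.25
tool_pos: [0.5885, -0.2542, 0.0051]
ee_rot: [[0.108, 0.994, -0.001], [0.994, -0.108, -0.001], [-0.001, -0.001, -1.0]]
wrist_force: [-9.4, 1.7, 18.7]
opening: 0.645
grasp_force: 66.2
```

Call:
play_rows(
  moves=[
    [[0,0,0.001],[0,0,0],1],
    [[0,0,0.001],[0,0,0],1],
    [[0,0,0.001],[0,0,0],1],
    [[0,0,0.001],[0,0,0],1],
    [[0,0,0.001],[0,0,0],1],
    [[0,0,0.03],[0,0,0],1],
    [[0,0,0.07],[0,0,0],1],
    [[0,0,0.115],[0,0,0],1],
    [[0,0,0.16],[0,0,0],1],
    [[-0.01,0.03,0.16],[0,0,0],1],
  ],
)

```text
t: 18.25
tool_pos: [0.5834, -0.2295, 0.1694]
ee_rot: [[0.114, 0.993, 0.012], [0.993, -0.114, -0.007], [-0.005, 0.013, -1.0]]
wrist_force: [0.5, -0.0, 0.1]
opening: 1.005
grasp_force: 0.0
```

Call:
play_rows(
  moves=[
    [[-0.02,0.04,0],[0,0,0],1],
    [[-0.04,0.08,0],[0,0,0],1],
    [[-0.06,0.12,0],[0,0,0],1],
    [[-0.08,0.16,0],[0,0,0],1],
    [[-0.1,0.2,0],[0,0,0],1],
    [[-0.11,0.245,0],[0,0,0],1],
    [[-0.12,0.29,0],[0,0,0],1],
    [[-0.13,0.335,0],[0,0,0],1],
    [[-0.14,0.38,0],[0,0,0],1],
    [[-0.15,0.425,-0.01],[0,0,0],1],
  ],
)

```text
t: 19.25
tool_pos: [0.4291, 0.2034, 0.1537]
ee_rot: [[0.108, 0.994, 0.003], [0.994, -0.108, 0.001], [0.001, 0.003, -1.0]]
wrist_force: [1.4, -0.4, -0.3]
opening: 1.0
grasp_force: 0.0
```

Call:
play_rows(
  moves=[
    [[-0.007,0.045,-0.03],[0,0,0],1],
    [[-0.007,0.107,-0.05],[0,0,0],1],
    [[-0.007,0.107,-0.05],[0,0,0],1],
    [[-0.007,0.107,-0.05],[0,0,0],1],
    [[-0.007,0.107,-0.05],[0,0,0],1],
  ],
)

```text
t: 19.75
tool_pos: [0.4215, 0.3077, 0.1025]
ee_rot: [[0.107, 0.994, -0.001], [0.994, -0.107, -0.001], [-0.001, -0.0, -1.0]]
wrist_force: [0.2, -0.6, 0.2]
opening: 1.0
grasp_force: 0.0
```

```bash
python3 - <<'E'
from h import *
s=readout.read_state();print(s['t'],s['tool_pos'])
r=imaging.camera('wrist');cv2.imwrite('pics/w11.png',r['pixels'][:,:,::-1])
print(imaging.search_frame('wrist','canister'))
u,v=pix(r,(.421,.307,.056));print(u,v)
g=r['pixels'].max(2);c,st=blob((g<80).astype(np.uint8),u,v,55);print(c,st,ray(r,st[0]+st[2]/2,st[1]+st[3]/2,.056))
E
```

```text
19.75 [0.42153816 0.30774188 0.10247412]
[]
323.96611502557226 248.3714340854315
[325.34821429 242.48175466] [ 297  214   58   58 2576] [0.42260622 0.31027096 0.056     ]
```

View pics/w11.png

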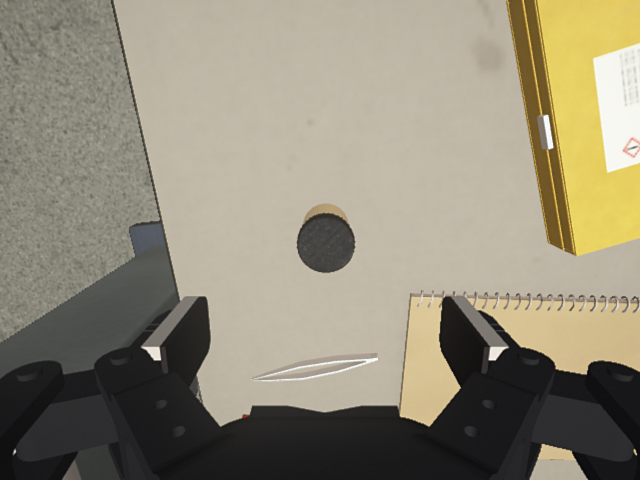

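The black lid is at wrist (326,243), i.e. world (0.4225, 0.310). I'm descending onto the canister.

Call:
play_rows(
  moves=[
    [[0.001,0.002,-0.04],[0,0,0],1],
    [[0.001,0.002,-0.075],[0,0,0],1],
    [[0.001,0.002,-0.1],[0,0,0],1],
    [[0.001,0.002,-0.112],[0,0,0],1],
    [[0.001,0.002,-0.116],[0,0,0],1],
    [[0.001,0.002,-0.116],[0,0,0],1],
    [[0.001,0.002,-0.116],[0,0,0],0],
    [[0.001,0.002,-0.116],[0,0,0],0],
    [[0.001,0.002,-0.116],[0,0,0],0],
    [[0.001,0.002,-0.116],[0,0,0],0],
  ],
)

```text
t: 20.85
tool_pos: [0.4232, 0.3107, -0.0125]
ee_rot: [[0.108, 0.994, 0.001], [0.994, -0.108, 0.001], [0.001, 0.001, -1.0]]
wrist_force: [-1.1, -1.1, 5.2]
opening: 0.412
grasp_force: 59.1
```

Call:
play_rows(
  moves=[
    [[0,0,0],[0,0,0],0],
    [[0,0,0],[0,0,0],0],
  ],
)

```text
t: 21.05
tool_pos: [0.4231, 0.3107, -0.0125]
ee_rot: [[0.108, 0.994, 0.001], [0.994, -0.108, 0.0], [0.001, 0.001, -1.0]]
wrist_force: [-0.6, -0.9, 7.1]
opening: 0.411
grasp_force: 59.1
```

Call:
play_rows(
  moves=[
    [[0,0,0.02],[0,0,0],0],
    [[0,0,0.06],[0,0,0],0],
    [[0,0,0.105],[0,0,0],0],
    [[0.01,-0.02,0.14],[0,0,0],0],
    [[0.02,-0.06,0.16],[0,0,0],0],
    [[0.03,-0.105,0.165],[0,0,0],0],
    [[0.03,-0.15,0.165],[0,0,0],0],
    [[0.03,-0.195,0.165],[0,0,0],0],
    [[0.03,-0.24,0.165],[0,0,0],0],
    [[0.03,-0.285,0.165],[0,0,0],0],
  ],
)

```text
t: 22.05
tool_pos: [0.4524, 0.0234, 0.152]
ee_rot: [[0.108, 0.994, 0.001], [0.994, -0.108, -0.0], [-0.0, 0.001, -1.0]]
wrist_force: [0.7, -0.2, 0.0]
opening: 0.408
grasp_force: 59.9
```

Call:
play_rows(
  moves=[
    [[0.005,-0.045,0],[0,0,0],0],
    [[0.01,-0.09,0],[0,0,0],0],
    [[0.015,-0.135,0],[0,0,0],0],
    [[0.02,-0.18,0],[0,0,0],0],
    [[0.03,-0.225,0],[0,0,0],0],
    [[0.04,-0.27,0],[0,0,0],0],
    [[0.06,-0.31,0],[0,0,0],0],
    [[0.08,-0.345,0],[0,0,0],0],
    [[0.1,-0.364,0],[0,0,0],0],
    [[0.125,-0.364,-0.01],[0,0,0],0],
  ],
)

```text
t: 23.05
tool_pos: [0.5774, -0.3445, 0.1426]
ee_rot: [[0.114, 0.993, 0.001], [0.993, -0.114, -0.004], [-0.004, 0.001, -1.0]]
wrist_force: [0.9, 0.2, 0.0]
opening: 0.407
grasp_force: 59.9
```

Call:
play_rows(
  moves=[
    [[0.001,0,-0.035],[0,0,0],0],
    [[0.001,0,-0.07],[0,0,0],0],
    [[0.001,0,-0.105],[0,0,0],0],
    [[0.001,0,-0.13],[0,0,0],0],
    [[0.001,0,-0.14],[0,0,0],0],
    [[0.001,0,-0.143],[0,0,0],0],
    [[0.001,0,-0.143],[0,0,0],0],
  ],
)

```text
t: 23.75
tool_pos: [0.5794, -0.339, -0.0004]
ee_rot: [[0.108, 0.994, 0.001], [0.994, -0.108, -0.001], [-0.0, 0.001, -1.0]]
wrist_force: [-0.1, -0.4, -0.8]
opening: 0.408
grasp_force: 60.1
```

```bash
python3 - <<'E'
from h import *
r=imaging.camera('side');cv2.imwrite('pics/s12.png',cv2.resize(r['pixels'][100:240,230:380,::-1],None,fx=4,fy=4,interpolation=2))
P=(.5792,-.3384);print([(np.array(pix(r,(P[0]+dx,P[1]+dy,.01)))-[230,100])*4 for dx,dy in ((0,0),(.017,0),(-.017,0),(0,.017))])
E
```

```text
[array([291.79423889, 348.6022082 ]), array([269.76254913, 346.80543125]), array([313.89846707, 350.40490095]), array([287.22559746, 359.01553409])]
```

View pics/s12.png

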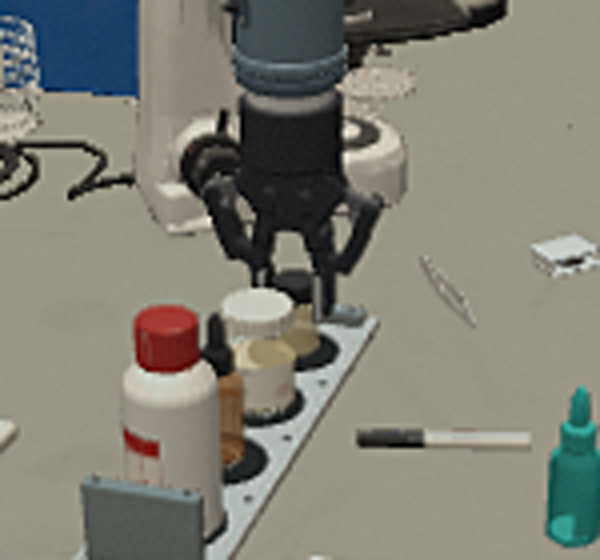

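The canister edge, at crop (317,350), is centred on pad_4 to about 1–2 mm. I'll touch down.

Call:
play_rows(
  moves=[
    [[0,0.001,-0.001],[0,0,0],0],
    [[0,0.001,-0.002],[0,0,0],0],
    [[0,0.001,-0.003],[0,0,0],0],
    [[0,0.001,-0.003],[0,0,0],0],
  ],
)

```text
t: 24.2
tool_pos: [0.5795, -0.3381, -0.0025]
ee_rot: [[0.108, 0.994, 0.001], [0.994, -0.108, -0.001], [-0.001, 0.001, -1.0]]
wrist_force: [-3.9, 1.1, 9.2]
opening: 0.412
grasp_force: 60.8
```

Call:
play_rows(
  moves=[
    [[0,0,0.001],[0,0,0],1],
    [[0,0,0.001],[0,0,0],1],
    [[0,0,0.001],[0,0,0],1],
    [[0,0,0.001],[0,0,0],1],
    [[0,0,0.001],[0,0,0],1],
    [[0,0,0.03],[0,0,0],1],
    [[0,0,0.07],[0,0,0],1],
    [[0,0,0.115],[0,0,0],1],
    [[0,0,0.16],[0,0,0],1],
    [[-0.01,-0.03,0.17],[0,0,0],1],
  ],
)

```text
t: 25.2
tool_pos: [0.5748, -0.3634, 0.1724]
ee_rot: [[0.1, 0.995, 0.01], [0.995, -0.1, -0.001], [0.0, 0.01, -1.0]]
wrist_force: [1.0, 0.5, 0.5]
opening: 0.995
grasp_force: 0.0
```

Call:
play_rows(
  moves=[
    [[-0.04,-0.03,0],[0,0,0],1],
    [[-0.08,-0.06,0],[0,0,0],1],
    [[-0.12,-0.1,0],[0,0,0],1],
    [[-0.16,-0.14,0],[0,0,0],1],
    [[-0.2,-0.18,0],[0,0,0],1],
    [[-0.2,-0.21,0],[0,0,0],1],
    [[-0.2,-0.21,0],[0,0,0],1],
  ],
)

```text
t: 25.9
tool_pos: [0.3619, -0.5852, 0.1652]
ee_rot: [[0.118, 0.993, -0.003], [0.993, -0.118, -0.004], [-0.005, -0.003, -1.0]]
wrist_force: [-0.3, -0.2, 0.3]
opening: 0.999
grasp_force: 0.0
```

```bash
python3 - <<'E'
from h import *
a=imaging.camera('side');b=imaging.camera('top')
A=cv2.resize(a['pixels'][120:260,230:350,::-1],None,fx=3.4,fy=3.4,interpolation=2)
B=cv2.resize(b['pixels'][150:250,335:525,::-1],None,fx=2,fy=2,interpolation=2)
o=np.zeros((A.shape[0],790,3),np.uint8);o[:,:A.shape[1]]=A;o[:200,410:790]=B;cv2.imwrite('pics/fin.png',o)
for n in ['bottle','dropper','jar','canister']: print(n,[(round(d['p'],2),np.round(d['position'],3)) for d in imaging.search_frame('top',n)])
for n,P in dict(b=(.6068,-.0849,.158),d=(.5976,-.1694,.123),j=(.5884,-.2539,.088),c=(.5792,-.3384,.066)).items(): print(n,(np.array(pix(b,P))-[335,150])*2+[410,0])
print(readout.read_state()['wrist_force'],readout.read_state()['t'])
E
```

```text
bottle [(0.75, array([ 0.598, -0.082,  0.129]))]
dropper [(0.74, array([ 0.591, -0.17 ,  0.072])), (0.7, array([ 0.351, -0.118,  0.062]))]
jar [(0.76, array([ 0.584, -0.253,  0.087]))]
canister [(0.89, array([ 0.573, -0.334,  0.065]))]
b [498.55334504  63.72453739]
d [577.10776674  81.42785638]
j [651.53480009  98.20101165]
c [725.39160412 112.18468616]
[-0.25857207  0.71167799 -0.35775794] 26.2
```

View pics/fin.png

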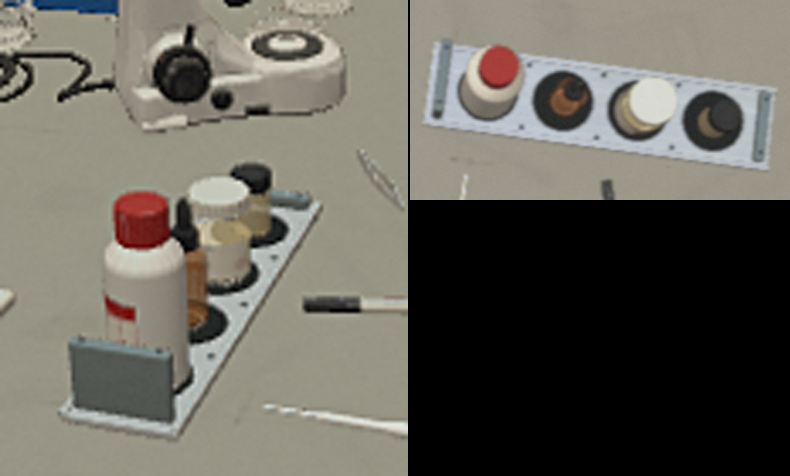

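All four stand upright on their pads in the right order. In the top crop, the tops at (500,66), (577,85), (653,101) and (722,115) are each within about 5 mm of prediction. Handing in.

```bash
python3 -c "
from rig import env
print(env.hand_in())"
```

```text
the job is handed in; nothing more can be done
None
```

I handed the job in at about 26 s. The bottle, dropper, jar and canister stand upright and released on pads 1 to 4, tallest at the tall end plate, each within about 5 mm of its pad centre in the last pictures; the hand-in gave no verdict.

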